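# Seat a tube rack against the loader's hidden stop

## Task

A rack of sample tubes stands part-way out of the lane of the small white loader. Push it gently straight in under the hood until you feel it come up against the hidden end stop, then let go and leave it standing there in the lane. The stop is only clamped by friction, so do not push so hard that it is shifted.

Things in the scene. Friction and masses are not known exactly. Their poses are not given: they have to be found in the camera images.
- rack_centre (a point): Centre, half-way up, of the orange tube rack standing in the loader's lane: 141 mm long (its y, pointing into the loader), 49 wide (x), 58 high; flat upright end plates 71 mm from the centre. Its six fixed tubes reach 87 mm above its underside. 0.2 to 0.5 kg, slides easily, 1 to 2 N; starts 60 to 140 mm short of the stop. Another orange rack, farther back, is a bystander.
- lane (a point): On the lane's slippery floor, mid-line, 6 mm above the bench. x points into the loader (fixed), z up. Lane 55 mm wide between rails 16 mm high, from x = -185 mm. White hood, open in front only: x = 50 to 190 mm, 88 wide, top 104 mm above the bench. The hidden stop's face is at x = 80 to 120 mm, new in every start; a seated rack still stands 70 mm or more out of the hood.
- flag (a joint): How far (m) the small rack-present flag in front of the hidden stop has been pushed in by the rack: 0 untouched, about 0.016 when the rack rests against the stop. It has no spring, stays where it is left, and its drag of 0.5 N is hardly felt.
- stop_shift (a joint): How far (m) the hidden end stop has been shifted from where it was clamped: 0 at the start. It stands firm until pushed with more than about 22 N, then slips back, up to 0.03, and stays there.

How it is judged:
By the outcome, as a careful person would: the job done as asked, in the order asked, and still so for the second after the job is handed in, with the robot touching nothing.
It also fails if it takes over 38 s, if anything falls off the work surface, if the arm or the gripper's body presses on something with over 40 N, if the wrist force passes 120 N, or if a joint passes its speed limit or range.

## Robot

A 6-joint arm with a two-finger parallel gripper is mounted at the origin on a cart in front of the work surface, level with it; the furniture and walls round the work are solid. World frame = base frame: x ahead of the robot, y to its left, z up, the work surface at z = 0. Lengths are in m, angles in rad, forces in N, time in s.
With the tool pointing down it reaches from about 0.4 to 0.925 m from the base axis. Payload 12.5 kg.
Tool frame: the origin (TCP) lies midway between the tips of the shut fingers; the grasp point (between the pads) lies 19 mm behind it; z points along the fingers, y is the line along which they close (so a half turn about z gives the same grasp; the last joint's range is limited). The gripper opens to 95 mm and grips with 3 to 60 N. Pads are 20 mm wide; open, the fingers measure 119 mm over their backs; the gripper's body (75 mm by 180 mm) begins 59 mm behind the grasp point.
Start: joints at [1.03, 0.491, 1.559, -0, 1.092, -0.106], TCP at [0.263, 0.567, 0.215] pointing down, gripper open.
Joint ranges: [-3.1, 3.1], [-0.84, 2.19], [0.05, 2.79], [-1.13, 4.28], [0.06, 2.93], [-2.69, 2.69]. Speed limits (rad/s): [2.22, 2.22, 2.79, 3.14, 3.14, 3.14].

## Interface

Orientations are given as a unit quaternion [w, x, y, z].
In Python, from station import status, eyes, close_job gives the robot as it stands.
- The arm moves only by the shell command python3 -m creep 'ROWS' [FORCE]. ROWS is JSON, a list of rows, each a list of 7 numbers: the shift along the tool's x, y, z in units of 200 mm (1.0 is 200 mm), then the turn, a rotation vector about the tool's x, y, z in units of 90 degrees (1.0 is 90 degrees), then the opening, from 0 (shut) to 1 (fully open). In form: [[x, y, z, wx, wy, wz, grip], ...]. A call has 1 to 12 rows; each row is the pose to reach, as a shift and turn from the pose commanded when the call began, along the tool's axes at that moment; what a row does not reach only later rows make up. A row lasts 1/10 s, in which the tool goes at most 50 mm and 8.59 degrees, less where a joint would pass 70% of its speed; a pose out of reach is approached as far as the arm can. A call with a number of a shift or a turn outside -1 to 1 is refused whole. A call with a gripper value outside its range is refused whole. The fingers move at their own pace and stop on an object; FORCE is the grip in N (left out, the last holds). Time passes only in rows, so rows that repeat a pose let the fingers close. It gives the time, the measured TCP pose, the force, the opening and the grip force at its end, in the units of the state.
- status.get_state(): the state, without advancing time (a new reading comes with each control period).
- eyes.snapshot(name): name is "scene" or "side" or "wrist"; returns (picture, depth): 420x560x3 uint8, red, green, blue; 420x560 float32, m along the optical axis (not along the pixel's ray), 0 where there is no reading.
- eyes.calibration(name): a dict with "fx", "fy", "cx", "cy" (pixels), "R" (3x3) and "t" (3): a world point X has camera coordinates R X + t. Camera axes: x right, y down, z forward; pixel columns grow to the right and rows downward; lengths in m; the calibration is good to about 2 mm. The wrist camera is an equidistant fisheye: a pixel r from the principal point sees the ray r / f radians off the axis. A picture is of the moment at which its call begins: read the wrist's pose just before it. calibration takes no time and is no camera call; for the wrist camera it gives the pose at the moment of the call.
- close_job(): hands the job in; it is judged then, once.
The state is a dict: "time_s": time; "joint_pos": joint angles; "joint_vel": joint speeds; "effort": joint torques, N m; "ee_pos": TCP position; "tcp_rot": TCP orientation; "wrist_force": force on the tool from outside, world axes, zero at the start; "wrist_torque": the same for the moment, N m; "opening": opening from 0.0 (shut) to 1.0 (fully open); "grasp_force": force on a finger pad.
Only numpy, scipy, OpenCV 4.12 (cv2) and the standard library are available. Lean on these libraries where they do the work, as an engineer would, in place of code of your own. Each camera call takes 0.05 s, during which the arm holds its last target. There are 200 camera calls.

## Working session

There is one attempt and no reset: what is moved stays moved. The work goes in short steps, Python scripts to look and compute and a shell command to move; the robot and the scene stay as the last step left them, time stands still between calls to the robot, and variables do not carry over. Pictures are saved under pics/ and viewed, at most 10 in all, crops included, and the job is handed in when it is done.

```bash
mkdir -p pics; python3 - <<'E'
from station import status, eyes
import cv2, numpy as np
print(status.get_state())
for n in("scene","side"):
    p,d=eyes.snapshot(n); c=eyes.calibration(n)
    cv2.imwrite(f"pics/{n}1.png",p[:,:,::-1]); np.savez(f"{n}1.npz",p=p,d=d,**c)
E
```

```text
{'time_s': 0.0, 'joint_pos': array([ 1.03039126e+00,  4.91585643e-01,  1.55946893e+00, -7.09481918e-06,
        1.09169050e+00, -1.05595311e-01]), 'joint_vel': array([ 5.71231640e-04,  7.85628058e-05,  5.36824793e-05,  8.91058590e-04,
       -2.73219504e-03, -6.91356869e-04]), 'effort': array([ 2.24584757e-03, -6.12649870e+01, -2.58187616e+01,  6.93263789e-02,
        4.81950038e-02, -1.00560819e-04]), 'ee_pos': array([0.26312216, 0.56663761, 0.21403883]), 'tcp_rot': array([-1.79912256e-04,  2.15694685e-01,  9.76460686e-01, -5.47411617e-04]), 'wrist_force': array([ 0.0710057 , -0.01365667,  0.58189726]), 'wrist_torque': array([-0.00284029,  0.02768138,  0.01643968]), 'grasp_force': 0.0, 'opening': 0.9989592114456013}
```

View pics/scene1.png

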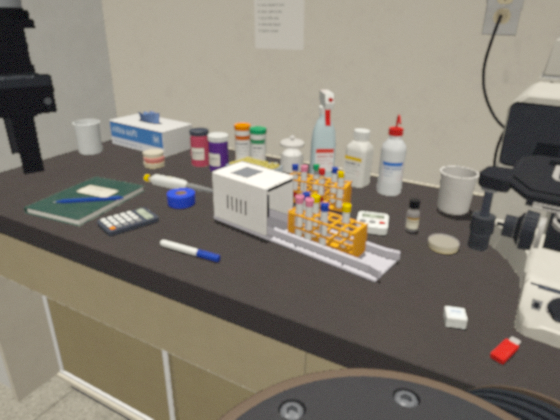

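View pics/side1.png

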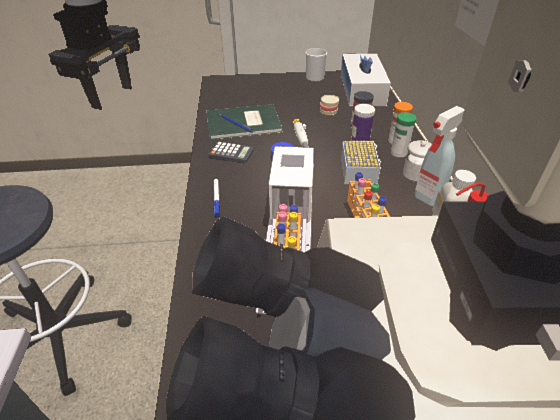

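The scene picture shows the white hood at about (255,195), its lane running right to (390,260) with the orange rack at (327,228). The bystander rack is behind it, at (320,185). In the side picture the hood is at (293,165) and the rack at (287,228).

```bash
cat > h.py <<'E'
import numpy as np, cv2
def cloud(n):
    f=np.load(n); d=f['d']; v,u=np.mgrid[:d.shape[0],:d.shape[1]]
    c=np.stack([(u-f['cx'])/f['fx']*d,(v-f['cy'])/f['fy']*d,d],-1)
    return f['p'],d,(c-f['t'])@f['R']
E
python3 - <<'E'
from h import *
for n in("scene1.npz","side1.npz"):
    p,d,X=cloud(n); ok=d>0
    hsv=cv2.cvtColor(p,cv2.COLOR_RGB2HSV)
    for uv in ([(255,180),(240,205),(390,262),(327,240),(320,350) ,(450,300)] if 'sc' in n else [(293,160),(287,222),(280,205)]): print(uv,X[uv[1],uv[0]].round(3))
    sl=np.zeros_like(ok); 
    if 'sc' in n: sl[160:275,205:405]=1
    else: sl[140:250,262:320]=1
    z=X[...,2]
    m=ok&sl&(abs(z-.104)<.008)&(hsv[...,1]<60)&(hsv[...,2]>120)
    r=cv2.minAreaRect(X[m][:,:2].astype('f4')); print(n,'hood top',m.sum(),np.median(z[m]),r)
    o=ok&sl&(hsv[...,0]<22)&(hsv[...,0]>8)&(hsv[...,1]>150)
    if 'sc' in n: o[:200]=0
    else: o[:,305:]=0
    P=X[o]; print('orange',len(P),np.percentile(P,[2,50,98],axis=0).round(3))
    t=o&(abs(z-.064)<.006); 
    if t.sum()>5: print('top',t.sum(),cv2.minAreaRect(X[t][:,:2].astype('f4')))
    w=ok&sl&(hsv[...,1]<60)&(hsv[...,2]>110)&(z>.003)&(z<.022)
    print('rails',w.sum(),cv2.minAreaRect(X[w][:,:2].astype('f4')))
E
```

```text
(255, 180) [0.609 0.419 0.102]
(240, 205) [0.589 0.442 0.052]
(390, 262) [0.607 0.142 0.004]
(327, 240) [0.618 0.266 0.008]
(320, 350) [ 0.389  0.177 -0.037]
(450, 300) [ 0.551  0.032 -0.001]
scene1.npz hood top 1290 0.10277005503768691 ((0.6322983503341675, 0.4375111162662506), (0.14148776233196259, 0.0914989560842514), 80.09890747070312)
orange 1264 [[ 0.571  0.193 -0.001]
 [ 0.597  0.24   0.036]
 [ 0.782  0.335  0.062]]
top 405 ((0.6040512919425964, 0.26458030939102173), (0.14274872839450836, 0.049801528453826904), 81.50076293945312)
rails 4429 ((0.7660925388336182, 0.4355262219905853), (0.567196786403656, 0.5298501253128052), 13.071795463562012)
(293, 160) [0.638 0.457 0.107]
(287, 222) [0.61  0.309 0.065]
(280, 205) [0.599 0.33  0.091]
side1.npz hood top 1634 0.10502630991249688 ((0.6333345770835876, 0.4425252676010132), (0.14251002669334412, 0.0877922996878624), 81.1941909790039)
orange 369 [[0.583 0.227 0.025]
 [0.615 0.29  0.063]
 [0.638 0.334 0.094]]
top 247 ((0.6086030006408691, 0.2884364426136017), (0.09594687819480896, 0.04746846854686737), 81.34988403320312)
rails 706 ((0.636197566986084, 0.4826151728630066), (0.4076142907142639, 0.10683529824018478), 81.51380920410156)
```

```bash
python3 - <<'E'
from h import *
for n in("scene1.npz","side1.npz"):
    p,d,X=cloud(n); x,y,z=np.moveaxis(X,-1,0)
    for y0 in np.arange(-.3,.2,.05):
        m=(d>0)&(x>.35)&(x<.95)&(y>y0)&(y<y0+.05)&(z>.03)&(z<.6)
        if m.sum()>3: print(n,round(y0,2),m.sum(),'x',x[m].min().round(2),x[m].max().round(2),'z',np.percentile(z[m],[2,98]).round(2), 'x<.75:',((x<.75)&m).sum())
E
python3 -m creep '[[-1,-0.52,0,0,0,0.83,0],[-1,-0.52,0,0,0,0.83,0],[-1,-0.52,0,0,0,0.83,0],[-1,-0.52,0,0,0,0.83,0],[-1,-0.52,0,0,0,0.83,0],[-1,-0.52,0,0,0,0.83,0],[-1,-0.52,0,0,0,0.83,0],[-1,-0.52,0,0,0,0.83,0],[-1,-0.52,0,0,0,0.83,0],[-1,-0.52,0,0,0,0.83,0]]'
```

```text
scene1.npz -0.15 105 x 0.51 0.66 z [0.03 0.07] x<.75: 105
scene1.npz -0.1 5549 x 0.51 0.92 z [0.03 0.26] x<.75: 4764
scene1.npz -0.05 6371 x 0.55 0.94 z [0.04 0.36] x<.75: 3027
scene1.npz -0.0 2361 x 0.6 0.92 z [0.07 0.27] x<.75: 1549
scene1.npz 0.05 875 x 0.87 0.95 z [0.03 0.09] x<.75: 0
scene1.npz 0.1 520 x 0.75 0.95 z [0.03 0.09] x<.75: 23
scene1.npz 0.15 263 x 0.57 0.76 z [0.03 0.06] x<.75: 244
side1.npz -0.2 37707 x 0.5 0.72 z [0.38 0.53] x<.75: 37707
side1.npz -0.15 37678 x 0.5 0.7 z [0.38 0.57] x<.75: 37678
side1.npz -0.1 11007 x 0.5 0.69 z [0.38 0.55] x<.75: 11007
side1.npz -0.05 2715 x 0.6 0.7 z [0.36 0.38] x<.75: 2715
time_s: 1.1
ee_pos: [0.4008, 0.3882, 0.2144]
tcp_rot: [-0.0, 0.764, 0.645, -0.0]
wrist_force: [0.3, -0.2, 1.0]
opening: 0.213
grasp_force: 0.0
```

```bash
python3 -m creep '[[-1,1,0,0,0,0,0],[-1,1,0,0,0,0,0],[-1,1,0,0,0,0,0],[-1,1,0,0,0,0,0],[-1,1,0,0,0,0,0],[-1,1,0,0,0,0,0],[-1,1,0,0,0,0,0],[-1,1,0,0,0,0,0],[-1,1,0,0,0,0,0]]'
python3 - <<'E'
from station import status, eyes
import cv2, numpy as np
for n in("scene","wrist"):
    p,d=eyes.snapshot(n); c=eyes.calibration(n)
    cv2.imwrite(f"pics/{n}2.png",p[:,:,::-1]); np.savez(f"{n}2.npz",p=p,d=d,**c)
    print(c)
E
```

```text
time_s: 2.0
ee_pos: [0.564, 0.1585, 0.2146]
tcp_rot: [-0.0, 0.763, 0.646, -0.0]
wrist_force: [-0.5, -0.0, 0.0]
opening: 0.005
grasp_force: 0.0
{'fx': 444.2142471899882, 'fy': 444.2142471899882, 'cx': 279.15576394058365, 'cy': 205.12082967136527, 'R': array([[ 0.47860076, -0.8778985 ,  0.01534703],
       [-0.35291292, -0.20834234, -0.91216552],
       [ 0.80398618,  0.43114695, -0.40953453]]), 't': array([0.02806247, 0.34696186, 0.22898635])}
{'fx': 325.19226210127806, 'fy': 325.19226210127806, 'cx': 275.7351329218669, 'cy': 209.89140430160649, 'R': array([[ 9.86384710e-01, -1.64454163e-01, -1.78076527e-04],
       [-1.57932714e-01, -9.47570309e-01,  2.77790870e-01],
       [-4.58526050e-02, -2.73980542e-01, -9.60641557e-01]]), 't': array([-0.53113245,  0.20807306,  0.46094351])}
```

View pics/wrist2.png

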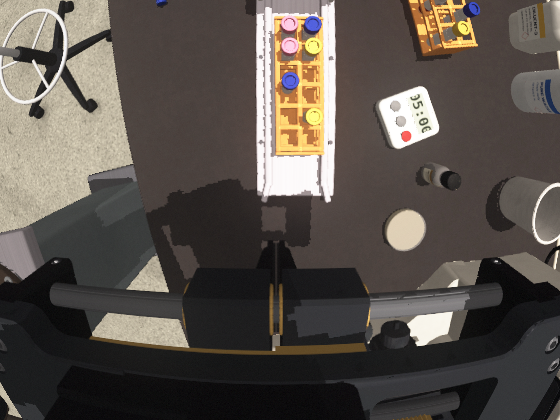

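View pics/scene2.png

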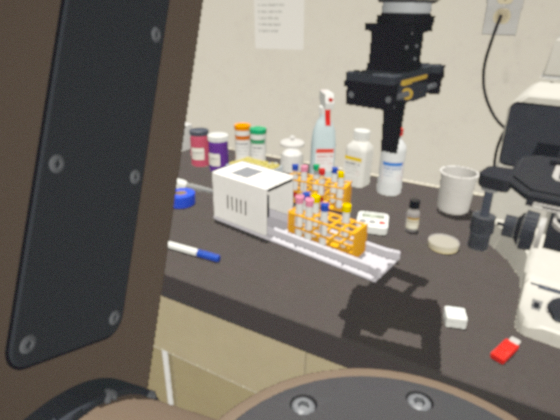

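The wrist picture shows the rack's near end plate along row 155 (columns 277–324), and the lane's open end at row ~197 between rails at columns 262 and 330. The fingers are shut at (277,290). The scene picture shows the gripper above the bench, clear of the rack and the microscope.

```bash
python3 - <<'E'
from h import *
f=np.load('wrist2.npz'); p,d=f['p'],f['d']; v,u=np.mgrid[:420,:560]
a=(u-f['cx'])/f['fx'];b=(v-f['cy'])/f['fy'];th=np.hypot(a,b)+1e-9;k=np.tan(th)/th
X=(np.stack([a*k*d,b*k*d,d],-1)-f['t'])@f['R']; z=X[...,2]
hsv=cv2.cvtColor(p,cv2.COLOR_RGB2HSV); s=np.zeros((420,560),bool); s[10:210,240:345]=1
g=np.radians(80.5); U=np.array([np.cos(g),np.sin(g)]);V=np.array([U[1],-U[0]])
t0=np.array([.564,.1585])
o=s&(d>0)&(hsv[...,0]<22)&(hsv[...,0]>8)&(hsv[...,1]>150)&(abs(z-.064)<.006)
print(o.sum(),np.median(z[o]),cv2.minAreaRect(X[o][:,:2].astype('f4')))
q=(X[o][:,:2]-t0); print('orange rel tcp along',np.percentile(q@U,[.5,99.5]),'across',np.percentile(q@V,[.5,99.5]))
w=s&(d>0)&(hsv[...,1]<60)&(hsv[...,2]>140)&(abs(z-.02)<.008)
q=X[w][:,:2]-t0; al,ac=q@U,q@V; print('rail',w.sum(),np.median(z[w]),'along min',np.percentile(al,.5))
for lo in (0.03,.06,.09,.12,.15):
    m=(al>lo)&(al<lo+.03); 
    if m.sum(): print(lo,np.percentile(ac[m],[1,99]))
for uv in((300,150),(300,157),(300,175),(265,170),(327,170)): print(uv,X[uv[1],uv[0]].round(4))
E
```

```text
637 0.06198274547276431 ((0.6047415733337402, 0.26625949144363403), (0.1375260204076767, 0.04618709534406662), 79.86312103271484)
orange rel tcp along [0.04603303 0.18149891] across [7.94642655e-05 4.42786194e-02]
rail 2338 0.02197747893197137 along min -0.014147167372577993
0.03 [-0.0111788   0.05895119]
0.06 [-0.01108763  0.05925471]
0.09 [-0.01102652  0.05884177]
0.12 [-0.01098188  0.05870489]
0.15 [-0.01218068  0.0588814 ]
(300, 150) [0.5965 0.2012 0.0621]
(300, 157) [0.5984 0.1869 0.0058]
(300, 175) [0.5952 0.1657 0.0061]
(265, 170) [0.5563 0.1807 0.0214]
(327, 170) [0.626  0.1694 0.0208]
```

```bash
python3 -m creep '[[0,0.12,0.2,0,0,0,0],[0,0.12,0.4,0,0,0,0],[0,0.12,0.6,0,0,0,0],[0,0.12,0.75,0,0,0,0],[0,0.12,0.83,0,0,0,0],[0,0.12,0.88,0,0,0,0],[0,0.12,0.9,0,0,0,0],[0,0.12,0.9,0,0,0,0],[0,0.12,0.9,0,0,0,0]]'
python3 - <<'E'
from station import status, eyes
import cv2
p,d=eyes.snapshot("wrist"); cv2.imwrite("pics/wrist3.png",p[:,:,::-1])
s=status.get_state(); print(s['ee_pos'],s['wrist_force'])
E
```

```text
time_s: 3.0
ee_pos: [0.5887, 0.154, 0.0356]
tcp_rot: [0.0, 0.764, 0.646, 0.001]
wrist_force: [0.3, -0.2, -0.8]
opening: 0.004
grasp_force: 0.0
[0.58875027 0.15391583 0.03568949] [-0.40851626 -0.20366904  0.5890355 ]
```

View pics/wrist3.png

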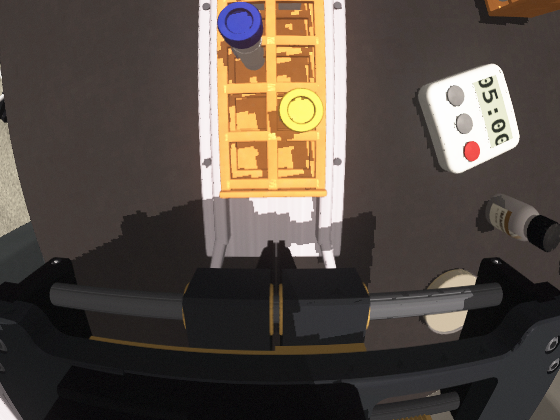

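The wrist picture shows the fingers (277,250) inside the lane, centred behind the rack's near plate (row 193, columns 220–327).

```bash
python3 -m creep '[[0.05,0,0,0,0,0,0],[0.1,0,0,0,0,0,0],[0.14,0,0,0,0,0,0],[0.17,0,0,0,0,0,0],[0.20,0,0,0,0,0,0],[0.23,0,0,0,0,0,0],[0.26,0,0,0,0,0,0],[0.29,0,0,0,0,0,0],[0.32,0,0,0,0,0,0],[0.35,0,0,0,0,0,0],[0.38,0,0,0,0,0,0],[0.4,0,0,0,0,0,0]]'
python3 - <<'E'
from station import status
s=status.get_state(); print(s['ee_pos'],s['wrist_force'])
E
```

```text
time_s: 4.25
ee_pos: [0.6017, 0.2332, 0.0346]
tcp_rot: [-0.0, 0.764, 0.645, 0.0]
wrist_force: [0.0, -1.0, 0.5]
opening: 0.005
grasp_force: 0.5
[0.6017112  0.23318597 0.03463704] [ 0.00115898 -0.97335031  0.47937242]
```

```bash
cat > chk.py <<'E'
from station import status; import numpy as np, sys
s=status.get_state(); U=np.array([.167,.986,0]); f=-(s['wrist_force']@U)
print(round(s['time_s'],2),'along',round(float((s['ee_pos']-[.5887,.154,0])@U)*1000,2),'push',round(float(f),2),s['ee_pos'].round(4)); sys.exit(f>3.5)
E
python3 -m creep '[[0.015,0,0,0,0,0,0],[0.03,0,0,0,0,0,0],[0.04,0,0,0,0,0,0],[0.05,0,0,0,0,0,0]]' >/dev/null; python3 chk.py &&
python3 -m creep '[[0.005,0,0,0,0,0,0],[0.01,0,0,0,0,0,0],[0.015,0,0,0,0,0,0]]' >/dev/null && python3 chk.py &&
python3 -m creep '[[0.005,0,0,0,0,0,0],[0.01,0,0,0,0,0,0],[0.015,0,0,0,0,0,0]]' >/dev/null && python3 chk.py &&
python3 -m creep '[[0.005,0,0,0,0,0,0],[0.01,0,0,0,0,0,0],[0.015,0,0,0,0,0,0]]' >/dev/null && python3 chk.py &&
python3 -m creep '[[0.005,0,0,0,0,0,0],[0.01,0,0,0,0,0,0],[0.015,0,0,0,0,0,0]]' >/dev/null && python3 chk.py &&
python3 -m creep '[[0.005,0,0,0,0,0,0],[0.01,0,0,0,0,0,0],[0.015,0,0,0,0,0,0]]' >/dev/null && python3 chk.py &&
python3 -m creep '[[0.005,0,0,0,0,0,0],[0.01,0,0,0,0,0,0],[0.015,0,0,0,0,0,0]]' >/dev/null && python3 chk.py
```

```text
4.65 along 89.72 push 1.13 [0.6033 0.2425 0.0346]False
```

```bash
sed -i 's/sys.exit(f>3.5)/sys.exit(int(f>3.5))/' chk.py
python3 -m creep '[[0.005,0,0,0,0,0,0],[0.01,0,0,0,0,0,0],[0.015,0,0,0,0,0,0]]' >/dev/null && python3 chk.py &&
python3 -m creep '[[0.005,0,0,0,0,0,0],[0.01,0,0,0,0,0,0],[0.015,0,0,0,0,0,0]]' >/dev/null && python3 chk.py &&
python3 -m creep '[[0.005,0,0,0,0,0,0],[0.01,0,0,0,0,0,0],[0.015,0,0,0,0,0,0]]' >/dev/null && python3 chk.py &&
python3 -m creep '[[0.005,0,0,0,0,0,0],[0.01,0,0,0,0,0,0],[0.015,0,0,0,0,0,0]]' >/dev/null && python3 chk.py &&
python3 -m creep '[[0.005,0,0,0,0,0,0],[0.01,0,0,0,0,0,0],[0.015,0,0,0,0,0,0]]' >/dev/null && python3 chk.py &&
python3 -m creep '[[0.005,0,0,0,0,0,0],[0.01,0,0,0,0,0,0],[0.015,0,0,0,0,0,0]]' >/dev/null && python3 chk.py
```

```text
4.95 along 92.66 push 0.9 [0.6038 0.2454 0.0346]
5.25 along 95.72 push 1.42 [0.6043 0.2484 0.0346]
5.55 along 98.73 push 1.12 [0.6048 0.2514 0.0346]
5.85 along 101.72 push 1.16 [0.6053 0.2543 0.0346]
6.15 along 104.74 push 0.78 [0.6058 0.2573 0.0346]
6.45 along 107.75 push 1.34 [0.6064 0.2603 0.0346]
```

```bash

python3 -m creep '[[0.005,0,0,0,0,0,0],[0.01,0,0,0,0,0,0],[0.015,0,0,0,0,0,0]]' >/dev/null && python3 chk.py &&
python3 -m creep '[[0.005,0,0,0,0,0,0],[0.01,0,0,0,0,0,0],[0.015,0,0,0,0,0,0]]' >/dev/null && python3 chk.py &&
python3 -m creep '[[0.005,0,0,0,0,0,0],[0.01,0,0,0,0,0,0],[0.015,0,0,0,0,0,0]]' >/dev/null && python3 chk.py &&
python3 -m creep '[[0.005,0,0,0,0,0,0],[0.01,0,0,0,0,0,0],[0.015,0,0,0,0,0,0]]' >/dev/null && python3 chk.py &&
python3 -m creep '[[0.005,0,0,0,0,0,0],[0.01,0,0,0,0,0,0],[0.015,0,0,0,0,0,0]]' >/dev/null && python3 chk.py &&
python3 -m creep '[[0.005,0,0,0,0,0,0],[0.01,0,0,0,0,0,0],[0.015,0,0,0,0,0,0]]' >/dev/null && python3 chk.py &&
python3 -m creep '[[0.005,0,0,0,0,0,0],[0.01,0,0,0,0,0,0],[0.015,0,0,0,0,0,0]]' >/dev/null && python3 chk.py
```

```text
6.75 along 110.76 push 0.44 [0.6068 0.2633 0.0346]
7.05 along 113.77 push 1.33 [0.6073 0.2662 0.0346]
7.35 along 115.6 push 14.65 [0.6077 0.268  0.0346]
```

Firm contact at 14.7 N, below the 22 N slip limit, with the rack front at lane x ≈ 95 mm. I'll back off.

```bash

python3 -m creep '[[-0.005,0,0,0,0,0,0],[-0.01,0,0,0,0,0,0],[-0.03,0,0,0,0,0,0],[-0.08,0,0,0,0,0,0],[-0.16,0,0,0,0,0,0],[-0.25,0,0,0,0,0,0],[-0.3,0,0,0,0,0,0],[-0.3,0,-0.2,0,0,0,0],[-0.3,0,-0.4,0,0,0,0],[-0.3,0,-0.6,0,0,0,0],[-0.3,0,-0.8,0,0,0,0],[-0.3,0,-0.8,0,0,0,0]]'
python3 - <<'E'
from station import status, eyes
from h import *
p,d=eyes.snapshot("wrist"); f=eyes.calibration("wrist"); t0=status.get_state()['ee_pos'][:2]
cv2.imwrite("pics/wrist4.png",p[:,:,::-1])
v,u=np.mgrid[:420,:560]
a=(u-f['cx'])/f['fx'];b=(v-f['cy'])/f['fy'];th=np.hypot(a,b)+1e-9;k=np.tan(th)/th
X=(np.stack([a*k*d,b*k*d,d],-1)-f['t'])@f['R']; z=X[...,2]
hsv=cv2.cvtColor(p,cv2.COLOR_RGB2HSV); s=np.zeros((420,560),bool); s[:230,200:350]=1
o=s&(d>0)&(hsv[...,0]<22)&(hsv[...,0]>8)&(hsv[...,1]>150)&(abs(z-.064)<.008)
U=np.array([.167,.986]); q=X[o][:,:2]; print(o.sum(),np.median(z[o]),'near face along',np.percentile((q-[.5887,.154])@U,.5)*1000, cv2.minAreaRect(q.astype('f4')))
E
```

```text
time_s: 8.55
ee_pos: [0.5997, 0.2096, 0.2003]
tcp_rot: [0.002, 0.764, 0.645, 0.004]
wrist_force: [-0.2, -0.1, -0.5]
opening: 0.007
grasp_force: 0.0
429 0.058703410629327074 near face along 129.70405622810617 ((0.615232527256012, 0.325138658285141), (0.0870216116309166, 0.04637676104903221), 79.77082824707031)
```

View pics/wrist4.png

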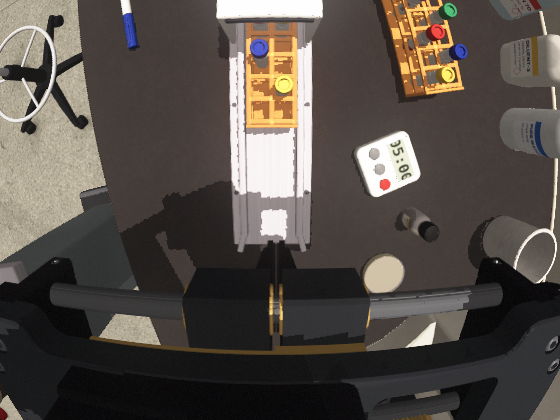

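The wrist picture shows the rack upright and straight in the lane. Its near end is at row 127 (columns 246–298), with its front part under the hood (row 15) and the fingers well clear.

```bash
python3 -c "
from station import close_job; print(close_job())"
```

```text
the job is handed in; nothing more can be done
None
```

The rack was pushed straight in until it met the hidden stop, at about 15 N against the 22 N slip limit. It was then left standing in the lane with the gripper clear, and the job was handed in at about 8.6 s.

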